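# Set a bisque tile on the sloped drying board

## Robot

A 7-joint arm with a two-finger parallel gripper is mounted at the origin on the work surface. World frame = base frame: x ahead of the robot, y to its left, z up, the work surface at z = 0. Lengths are in m, angles in rad, forces in N, time in s.
With the tool pointing down it reaches from about 0.35 to 0.9 m from the base axis. Payload 7.2 kg.
Tool frame: the origin (TCP) lies at the very end of the fingers, on their centre line; the grasp point (between the pads) lies 19 mm behind it (tcp_to_grasp is the distance from the TCP to the grasp point, in m); z points along the fingers, y is the line along which they close (so a half turn about z gives the same grasp; the last joint's range is limited). The gripper opens to 85 mm and grips with 20 to 120 N. Pads are 22 mm wide; open, the fingers measure 114 mm over their backs; the gripper's body (76 mm by 85 mm) begins 54 mm behind the grasp point. The pads swing forward as they close: fully open they stand 13 mm farther back than shut.
Start: joints at [-1.27, 0.411, -0.013, 1.596, 0.006, 1.134, -0.082], TCP at [0.225, 0.583, 0.231] pointing down, gripper open.
Joint ranges: [-2.95, 2.95], [-0.29, 1.99], [-1.47, 1.44], [0.14, 2.54], [-1.03, 4.17], [0.13, 1.85], [-2.86, 2.86]. Speed limits (rad/s): [2.39, 2.39, 3.01, 3.01, 3.14, 3.14, 3.14].

## Interface

Orientations are given as a unit quaternion [x, y, z, w].
In Python, from cell import observe, read_camera, finish_job, tcp_to_grasp gives the robot as it stands.
- The arm moves only by the shell command python3 -m crank 'ROWS' [FORCE]. ROWS is JSON, a list of rows, each an object with "linear": the shift along the world's x, y, z in m, a list of three; "turn": the turn about the world's z in rad; "gripper": the gripper command: -1 is shut, 1 is fully open, values between are in proportion. A call has 1 to 10 rows; each row shifts and turns the commanded pose from where the row before left it; what a row does not reach is not made up. A row lasts 1/12 s, in which the tool goes at most 41.7 mm and 7.16 degrees, less where a joint would pass 70% of its speed; a pose out of reach is approached as far as the arm can. A call is refused whole if a number of a shift passes 0.0417 or a number of a turn 0.125, either way. A call with a gripper value outside its range is refused whole. The fingers move at their own pace and stop on an object; FORCE is the grip in N (left out, the last holds). Time passes only in rows, so rows that do not move let the fingers close. It gives the time, the measured TCP pose, the force, the opening and the grip force at its end, in the units of the state.
- observe(): the state, without advancing time (a new reading comes with each control period).
- read_camera(name): name is "side" or "top"; returns a dict with "img" (400x640x3 uint8, blue, green, red), "range_z" (400x640 float32, m along the optical axis (not along the pixel's ray), 0 where there is no reading), "K" (3x3 intrinsics, pixels), "dist" ([k1, k2, p1, p2, k3] as OpenCV has them; the pictures are not rectified), "xyz" and "rotation" of the camera in the world. Camera axes: x right, y down, z forward; pixel columns grow to the right and rows downward; lengths in m; the calibration is good to about 2 mm. A picture is of the moment at which its call begins.
- finish_job(): hands the job in; it is judged then, once.
The state is a dict: "clock": time; "joint_positions": joint angles; "joint_vel": joint speeds; "tau": joint torques, N m; "ee_pos": TCP position; "ee_rot": TCP orientation; "contact_force": force on the tool from outside, world axes, zero at the start; "ft_torque": the same for the moment, N m; "gripper_width": finger opening in m; "grip_force": force on a finger pad.
Only numpy, scipy, OpenCV 4.12 (cv2) and the standard library are available. Lean on these libraries where they do the work, as an engineer would, in place of code of your own. Each camera call takes 0.05 s, during which the arm holds its last target. There are 200 camera calls.

## Task

Pick up the long rectangular clay tile from the table and lay it flat on the free part of the sloped drying board, one of its short edges resting against the cleat at the bottom of the slope so that it cannot slide off. Set it down without dropping it, and leave the square tile that is already on the board where it is.

Things in the scene. Friction and masses are not known exactly. Their poses are not given: they have to be found in the camera images.
- tile: The long rectangular terracotta tile, 110 x 56 x 14 mm, about 0.17 kg, lying flat on the table among a square tile (56 mm) and a round disc (62 mm) of the same clay and thickness. Origin: centre of its underside; x along its 110 mm length, y across its 56 mm width, z up out of its top face.
- board: Fixed plywood board, 320 x 210 mm, falling 20 degrees towards the robot; a cleat 18 mm wide, 12 mm high runs along its lower edge. Origin: on the upper face, mid-width, at the cleat's upslope side, 22 mm above the table. x up the slope (0 to 190 mm), y along the cleat (-160 to +160), z out of the face. Free for the tile: y -160 to +50. Tile touching the cleat: its origin at x = 55 mm, z = 0.
- set_tile: The square terracotta tile, 56 x 56 x 14 mm, already on the board against the cleat near the board's +y end (to the robot's left); loose. Origin: centre of its underside, z out of its top face, x up the slope.
Mind the look-alikes: they are no part of the job. Leave any blue, pink or white look-alike of the tile alone.

How it is judged:
At the end, for the whole second after the job is handed in: The long tile lies on the board's face, top up, flat within 8 degrees and 6 mm; its centre at least 20 mm in from the free end of the board and beside the square tile; its length up the slope within 11 degrees; gap to the cleat at most 12 mm; at rest (x of tile in the frame of board between 0.046 and 0.067 m and y of tile in the frame of board between -0.14 and 0.06 m and z of tile in the frame of board between -0.006 and 0.006 m and angle between the z axis of tile and the z axis of board, either way round below 0.14 rad and angle between the x axis of tile and the x axis of board, either way round below 0.2 rad and angle between tile's own z axis and vertical below 0.6 rad and linear speed of tile below 0.02 m/s); the robot touches nothing.
It fails at once if the square tile already on the board is shifted by more than 15 mm (distance of set_tile from where it was at the start of the episode above 0.015 m).
It fails at once if the long tile is dropped (it falls loose at over 0.8 m/s, about 33 mm of free fall) (contact force between tile and the fingers below 0.05 N and linear speed of tile above 0.8 m/s).
It also fails if it takes over 35 s, if anything falls off the work surface, if the arm or the gripper's body presses on something with over 40 N, if the wrist force passes 120 N, or if a joint passes its speed limit or range.

## Working session

There is one attempt and no reset: what is moved stays moved. The work goes in short steps, Python scripts to look and compute and a shell command to move; the robot and the scene stay as the last step left them, time stands still between calls to the robot, and variables do not carry over. Pictures are saved under pics/ and viewed, at most 10 in all, crops included, and the job is handed in when it is done.

```bash
ls; mkdir -p pics; cat > h.py <<'E'
import numpy as np, cv2
from cell import observe, read_camera
from scipy.spatial.transform import Rotation as R
def rot(c):
    r=np.array(c["rotation"],float)
    return r if r.shape==(3,3) else R.from_quat(r).as_matrix()
def ray(c,uv):
    p=cv2.undistortPoints(np.array(uv,float).reshape(-1,1,2),np.array(c["K"]),np.array(c["dist"]))[:,0]
    return np.c_[p,np.ones(len(p))]
def plane(c,uv,z):
    d=ray(c,uv)@rot(c).T; o=np.array(c["xyz"])
    return o+d*((z-o[2])/d[:,2])[:,None]
def depth(c,uv):
    uv=np.array(uv,int).reshape(-1,2)
    return np.array(c["xyz"])+(ray(c,uv)*c["range_z"][uv[:,1],uv[:,0]][:,None])@rot(c).T
E
python3 - <<'E'
from h import *
for n in("top","side"):
    c=read_camera(n); cv2.imwrite(f"pics/{n}0.png",c["img"]); print(n,c["xyz"],c["rotation"],c["K"],c["dist"])
s=observe();print(s["ee_rot"],s["clock"],s["gripper_width"])
E
```

```text
pics
top [ 0.35736174 -0.08766749  0.96767722] [ 0.7140106  -0.69805609  0.0398135  -0.03635166] [[385.3771097    0.         329.80428613]
 [  0.         385.3771097  197.50466983]
 [  0.           0.           1.        ]] [-0.00653893  0.          0.          0.          0.        ]
side [-0.04919984 -0.72243405  0.99180659] [ 0.88222905 -0.32052009  0.11001995 -0.3268553 ] [[468.75984928   0.         329.99118503]
 [  0.         468.75984928 207.5491183 ]
 [  0.           0.           1.        ]] [-0.04715284  0.          0.          0.          0.        ]
[ 1.83315795e-01  9.83053812e-01 -7.18264567e-04 -8.00664916e-05] 0.1 0.08531604866843959
```

View pics/top0.png

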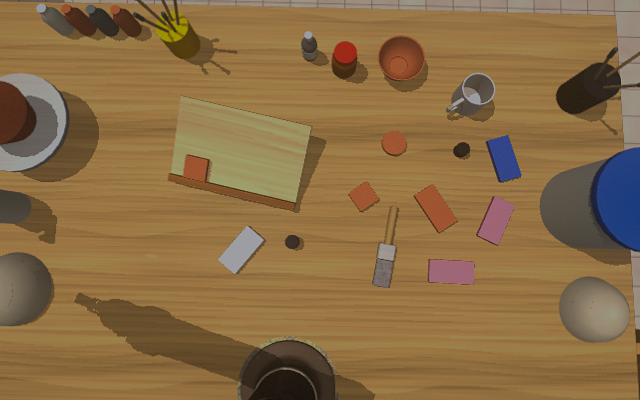

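View pics/side0.png

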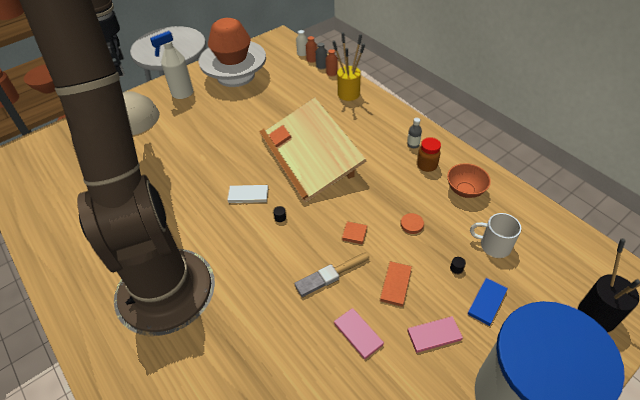

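Candidates for the long clay tile, in top-view pixels:
- **Long terracotta tile:** (436,208), and (397,283) in the side view. This is my choice, as the only long terracotta one.
- **Square clay tile:** (364,196).
- **Clay disc:** (394,143).
- **set_tile on the board:** (196,168).
- **Wrong colours:** blue (504,159), pink (495,220) and (452,272), white (242,250).

The board's cleat runs from (169,178) to (296,208).

```bash
cat >> h.py <<'E'
def clay(c,near,win=60):
    hsv=cv2.cvtColor(c["img"],cv2.COLOR_BGR2HSV); m=cv2.inRange(hsv,(4,130,90),(13,255,255))
    m=cv2.morphologyEx(m,cv2.MORPH_OPEN,np.ones((3,3)))
    cs=cv2.findContours(m,cv2.RETR_EXTERNAL,cv2.CHAIN_APPROX_NONE)[0]
    return min([k for k in cs if cv2.contourArea(k)>150],key=lambda k:np.hypot(*(np.array(cv2.minAreaRect(k)[0])-near)))
def rect(c,near,z):
    k=clay(c,near)[:,0]; P=plane(c,k,z)[:,:2]; return cv2.minAreaRect((P*1000).astype(np.float32)),k
E
python3 - <<'E'
from h import *
c=read_camera("top"); s=read_camera("side")
for n,p in(("top",(436,208)),("side",(397,283))):
    print(n,rect(c if n=="top" else s,p,.014)[0])
print("sq",rect(c,(364,196),.014)[0])
# board corners by eye (top): fit plane from depth
g=np.array([(u,v) for u in range(200,290,4) for v in range(115,180,4)])
g=g[(g[:,1]<165)|(g[:,0]>225)]
P=depth(c,g); ok=c["range_z"][g[:,1],g[:,0]]>0; P=P[ok]
m=P.mean(0); n=np.linalg.svd(P-m)[2][2]; n*=np.sign(n[2]); print("n",n,"tilt",np.degrees(np.arccos(n[2])),m,np.abs((P-m)@n).max())
up=np.array([-n[0],-n[1]]); print("upslope az deg",np.degrees(np.arctan2(up[1],up[0])))
for uv in [(182,96),(311,126),(169,178),(296,210),(297,204),(172,173)]: print(uv,depth(c,[uv]).round(4))
print("setsq",rect(c,(196,168),.045)[0])
cr=cv2.resize(c["img"][80:300,150:530],None,fx=2.1,fy=2.1,interpolation=cv2.INTER_CUBIC); cv2.imwrite("pics/crop1.png",cr)
print("brush/pink", plane(c,[(393,210),(397,207),(385,245),(482,235),(477,240),(430,260)],.014).round(3))
E
```

```text
top ((441.27313232421875, -354.605712890625), (109.99122619628906, 56.32320022583008), 33.91667556762695)
side ((437.7486267089844, -358.5112609863281), (115.90927124023438, 56.10768508911133), 33.79343795776367)
sq ((466.20550537109375, -174.40142822265625), (55.42192840576172, 56.299949645996094), 36.08443832397461)
n [-0.25466392  0.02985667  0.9665686 ] tilt 14.85704001352456 [0.578296   0.11282504 0.05675904] 0.08360765480275288
upslope az deg -6.686803426599546
(182, 96) [[0.6868 0.2646 0.0847]]
(311, 126) [[ 0.6218 -0.0428  0.0819]]
(169, 178) [[0.4982 0.3056 0.0286]]
(296, 210) [[ 4.286e-01 -6.900e-03 -4.000e-04]]
(297, 204) [[ 0.4436 -0.0091  0.0013]]
(172, 173) [[0.5114 0.3006 0.0247]]
setsq ((521.6283569335938, 236.91375732421875), (54.87178421020508, 59.98788833618164), 85.21455383300781)
brush/pink [[ 0.433 -0.249  0.014]
 [ 0.441 -0.259  0.014]
 [ 0.346 -0.23   0.014]
 [ 0.376 -0.469  0.014]
 [ 0.363 -0.457  0.014]
 [ 0.312 -0.34   0.014]]
```

View pics/crop1.png

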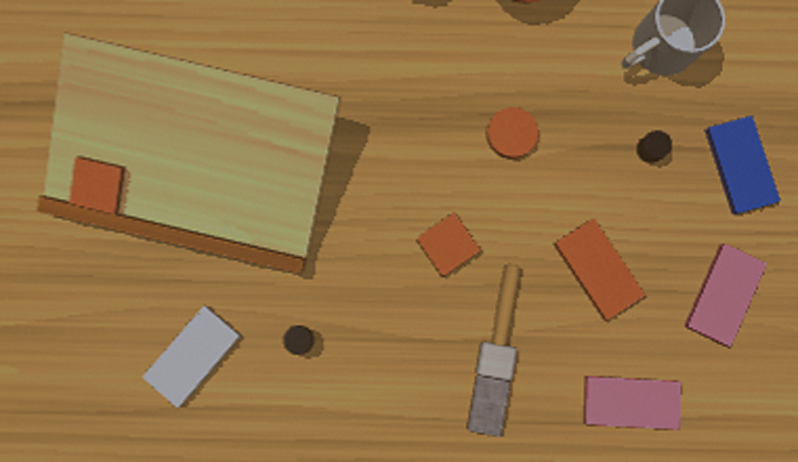

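The crop shows one long terracotta tile at (600,270), i.e. (436,208) in the full picture. The two pinks, the blue and the white are separate. The board's face–cleat line runs from (168,174) to (296,202), with the upper corners at (181,96) and (311,126).

```bash
python3 - <<'E'
from h import *
c=read_camera("top")
lo=plane(c,[(168.1,173.8),(296.2,201.9)],.0333); hi=plane(c,[(181,95.7),(311.4,126.2)],.087)
yv=lo[0]-lo[1]; yh=hi[0]-hi[1]
print(np.linalg.norm(yv),np.linalg.norm(yh),"az of y:",[np.degrees(np.arctan2(v[1],v[0])) for v in(yv,yh)], lo, hi)
m=np.zeros((400,640),np.uint8); cv2.fillConvexPoly(m,np.array([(225,180),(285,192),(303,133),(190,106),(180,150),(225,162)]),255)
v,u=np.nonzero(m); z=c["range_z"][v,u]; P=depth(c,np.c_[u,v])[z>0]
for _ in range(4):
    q=P.mean(0); n=np.linalg.svd(P-q,full_matrices=False)[2][2]; n*=np.sign(n[2]); P=P[np.abs((P-q)@n)<.006]
print(len(P),n,np.degrees(np.arccos(n[2])),q,"up az",np.degrees(np.arctan2(-n[1],-n[0])))
e=R.from_quat(observe()["ee_rot"]).as_matrix(); print("tool y az",np.degrees(np.arctan2(e[1,1],e[0,1])))
E
```

```text
0.32211281600356545 0.3172653171404577 az of y: [np.float64(78.90489365606676), np.float64(77.85390659013424)] [[ 0.5078445   0.30652505  0.0333    ]
 [ 0.4458577  -0.00956719  0.0333    ]] [[ 0.68661652  0.26614187  0.087     ]
 [ 0.61986228 -0.04402123  0.087     ]]
6475 [-0.33496917  0.07279676  0.93941273] 20.046834588102428 [0.57180129 0.12061933 0.05585999] up az -12.261078823640968
tool y az 68.87037254998552
```

Board origin is about (0.481, 0.148, 0.022), with upslope azimuth −11.8°. The tile is at (0.440, −0.356) with its long axis at 33.9°. That means shifting x by +0.215 and y by −0.94 and turning about −2.18 rad.

```bash
python3 -m crank '[{"linear":[0.015,-0.036,0],"turn":-0.09,"gripper":1},{"linear":[0.015,-0.036,0],"turn":-0.09,"gripper":1},{"linear":[0.015,-0.036,0],"turn":-0.09,"gripper":1},{"linear":[0.015,-0.036,0],"turn":-0.09,"gripper":1},{"linear":[0.015,-0.036,0],"turn":-0.09,"gripper":1},{"linear":[0.015,-0.036,0],"turn":-0.09,"gripper":1},{"linear":[0.015,-0.036,0],"turn":-0.09,"gripper":1},{"linear":[0.015,-0.036,0],"turn":-0.09,"gripper":1},{"linear":[0.015,-0.036,0],"turn":-0.09,"gripper":1},{"linear":[0.015,-0.036,0],"turn":-0.09,"gripper":1}]' 20
python3 -m crank '[{"linear":[0.015,-0.036,0],"turn":-0.09,"gripper":1},{"linear":[0.015,-0.036,0],"turn":-0.09,"gripper":1},{"linear":[0.015,-0.036,0],"turn":-0.09,"gripper":1},{"linear":[0.015,-0.036,0],"turn":-0.09,"gripper":1},{"linear":[0.005,-0.036,0],"turn":-0.09,"gripper":1},{"linear":[0,-0.036,0],"turn":-0.09,"gripper":1},{"linear":[0,-0.036,0],"turn":-0.09,"gripper":1},{"linear":[0,-0.036,0],"turn":-0.09,"gripper":1},{"linear":[0,-0.036,0],"turn":-0.09,"gripper":1},{"linear":[0,-0.036,0],"turn":-0.09,"gripper":1}]'
```

```text
clock: 1.08
ee_pos: [0.3756, 0.2211, 0.2315]
ee_rot: [0.594, 0.804, 0.0, -0.0]
contact_force: [0.9, 0.7, 0.5]
gripper_width: 0.0856
grip_force: 0.0
clock: 1.92
ee_pos: [0.44, -0.1387, 0.2316]
ee_rot: [0.885, 0.466, 0.001, 0.0]
contact_force: [0.8, -0.1, 0.5]
gripper_width: 0.0852
grip_force: 0.0
```

```bash
python3 -m crank '[{"linear":[0,-0.031,-0.01],"turn":-0.055,"gripper":1},{"linear":[0,-0.031,-0.02],"turn":-0.055,"gripper":1},{"linear":[0,-0.031,-0.02],"turn":-0.055,"gripper":1},{"linear":[0,-0.031,-0.02],"turn":-0.055,"gripper":1},{"linear":[0,-0.031,-0.02],"turn":-0.055,"gripper":1},{"linear":[0,-0.031,-0.02],"turn":-0.055,"gripper":1},{"linear":[0,-0.031,-0.02],"turn":-0.052,"gripper":1},{"linear":[0,0,-0.02],"turn":0,"gripper":1},{"linear":[0,0,-0.01],"turn":0,"gripper":1},{"linear":[0,0,0],"turn":0,"gripper":1}]'
python3 - <<'E'
from h import *
s=observe(); e=R.from_quat(s["ee_rot"]).as_matrix(); print(s["ee_pos"],"tool y az",np.degrees(np.arctan2(e[1,1],e[0,1])),s["joint_positions"])
a=read_camera("top")["img"][100:300,300:560];b=read_camera("side")["img"][180:380,290:550]
cv2.imwrite("pics/c2.png",cv2.resize(np.hstack([a,b]),None,fx=1.53,fy=1.53,interpolation=cv2.INTER_CUBIC))
E
```

```text
clock: 2.75
ee_pos: [0.439, -0.3527, 0.069]
ee_rot: [0.957, 0.291, -0.001, -0.002]
contact_force: [-0.6, 1.3, -1.3]
gripper_width: 0.0856
grip_force: 0.0
[ 0.43902673 -0.35272204  0.06900944] tool y az -56.1451042264005 [ 0.08409545  0.59304541  0.69597537  1.93052089 -0.51762072  0.80869146
  0.08635329]
```

View pics/c2.png

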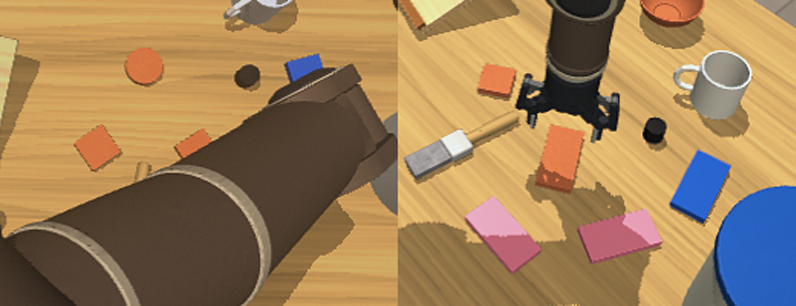

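The side view shows the open fingers, tips at crop (532,122) and (598,135), straddling the tile at (562,157), in line with its width. The brush and the pink tiles are clear. Descending.

```bash
python3 -m crank '[{"linear":[0,-0.003,-0.01],"turn":0,"gripper":1},{"linear":[0.001,0,-0.015],"turn":0,"gripper":1},{"linear":[0,0,-0.015],"turn":0,"gripper":1},{"linear":[0,0,-0.013],"turn":0,"gripper":1},{"linear":[0,0,-0.01],"turn":0,"gripper":1},{"linear":[0,0,-0.003],"turn":0,"gripper":1},{"linear":[0,0,0],"turn":0,"gripper":1},{"linear":[0,0,0],"turn":0,"gripper":1}]'
```

```text
clock: 3.52
ee_pos: [0.4415, -0.3573, 0.0056]
ee_rot: [0.957, 0.291, 0.0, 0.0]
contact_force: [-0.3, 0.4, -0.6]
gripper_width: 0.0854
grip_force: 0.0
```

```bash
python3 -m crank '[{"linear":[0,0,-0.004],"turn":0,"gripper":0.6},{"linear":[0,0,0],"turn":0,"gripper":0.4},{"linear":[0,0,0],"turn":0,"gripper":0.2},{"linear":[0,0,0],"turn":0,"gripper":0},{"linear":[0,0,0],"turn":0,"gripper":-0.5},{"linear":[0,0,0],"turn":0,"gripper":-1},{"linear":[0,0,0],"turn":0,"gripper":-1},{"linear":[0,0,0],"turn":0,"gripper":-1}]' 30
python3 - <<'E'
from h import *
b=read_camera("side")["img"][210:310,350:450]
cv2.imwrite("pics/c3.png",cv2.resize(b,None,fx=6,fy=6,interpolation=cv2.INTER_CUBIC))
E
```

```text
clock: 4.18
ee_pos: [0.4415, -0.357, 0.0016]
ee_rot: [0.957, 0.291, 0.0, 0.0]
contact_force: [-1.2, 1.0, 5.2]
gripper_width: 0.0551
grip_force: 32.7
```

View pics/c3.png

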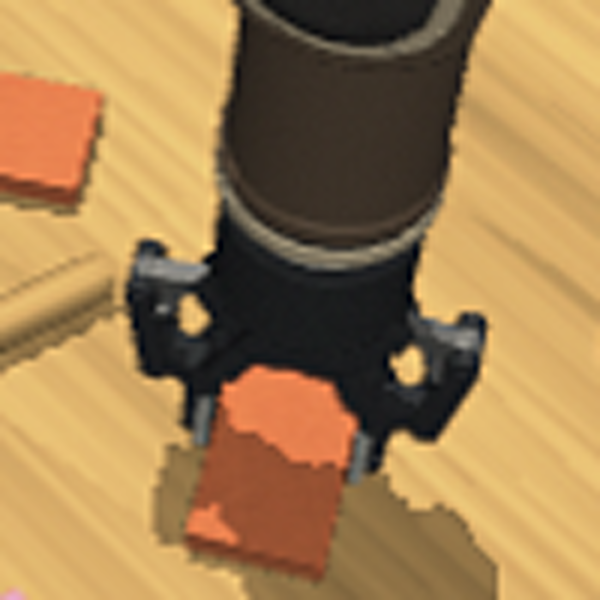

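The tile is between the pads, with the left pad tip at crop (200,440) and the right one at (362,478). I'll work out how high the tips sit by projecting known points.

```bash
python3 - <<'E'
from h import *
c=read_camera("side"); r=rot(c)
u=np.array([.83,.558,0]); v=np.array([.558,-.83,0]); o=np.array([.4405,-.3565,0])
def pr(p):
    q=cv2.projectPoints(np.array([p],float),cv2.Rodrigues(r.T)[0],-r.T@np.array(c["xyz"]),c["K"],c["dist"])[0][0,0]
    return ((q-[350,210])*6+3).round()
for n,s,t,z in[("tile near R top",-.055,.028,.014),("near R bot",-.055,.028,0),("near L top",-.055,-.028,.014)]: print(n,pr(o+s*u+t*v+[0,0,z]))
for z in(0,.004,.008,.012): print(z,"R in",pr(o-.011*u+.028*v+[0,0,z]),"R out",pr(o-.011*u+.035*v+[0,0,z]),"L in",pr(o-.011*u-.028*v+[0,0,z]),"L out",pr(o-.011*u-.035*v+[0,0,z]))
E
```

```text
tile near R top [321. 567.]
near R bot [318. 585.]
near L top [180. 532.]
0 R in [338. 490.] R out [356. 494.] L in [202. 457.] L out [185. 453.]
0.004 R in [340. 485.] R out [357. 489.] L in [203. 452.] L out [186. 448.]
0.008 R in [341. 480.] R out [358. 484.] L in [203. 447.] L out [186. 443.]
0.012 R in [342. 475.] R out [359. 479.] L in [204. 442.] L out [187. 437.]
```

Tips sit about 8 mm above the table, so roughly 6 mm of engagement, which leaves room on the slope. Lifting.

```bash
python3 -m crank '[{"linear":[0,0,0.003],"turn":0,"gripper":-1},{"linear":[0,0,0.008],"turn":0,"gripper":-1},{"linear":[0,0,0.015],"turn":0,"gripper":-1},{"linear":[0,0,0.02],"turn":0,"gripper":-1},{"linear":[0,0,0.02],"turn":0,"gripper":-1},{"linear":[0,0,0.02],"turn":0,"gripper":-1},{"linear":[0,0,0.02],"turn":0,"gripper":-1},{"linear":[0,0,0.02],"turn":0,"gripper":-1},{"linear":[0,0,0.01],"turn":0,"gripper":-1},{"linear":[0,0,0],"turn":0,"gripper":-1}]' 40
python3 -m crank '[{"linear":[0.003,0.015,0],"turn":-0.03,"gripper":-1},{"linear":[0.005,0.028,0],"turn":-0.055,"gripper":-1},{"linear":[0.006,0.031,0],"turn":-0.055,"gripper":-1},{"linear":[0.006,0.031,0],"turn":-0.055,"gripper":-1},{"linear":[0.006,0.031,0],"turn":-0.055,"gripper":-1},{"linear":[0.006,0.031,0],"turn":-0.055,"gripper":-1},{"linear":[0.006,0.031,0],"turn":-0.055,"gripper":-1},{"linear":[0.006,0.031,0],"turn":-0.055,"gripper":-1},{"linear":[0.006,0.031,0],"turn":-0.055,"gripper":-1},{"linear":[0.006,0.031,0],"turn":-0.055,"gripper":-1}]'
python3 -m crank '[{"linear":[0.006,0.031,0],"turn":-0.055,"gripper":-1},{"linear":[0.006,0.031,0],"turn":-0.055,"gripper":-1},{"linear":[0.005,0.031,0],"turn":-0.055,"gripper":-1},{"linear":[0.004,0.031,0],"turn":-0.055,"gripper":-1},{"linear":[0.002,0.02,0],"turn":-0.05,"gripper":-1},{"linear":[0,0,0],"turn":0,"gripper":-1},{"linear":[0,0,0],"turn":0,"gripper":-1}]'
python3 - <<'E'
from h import *
s=observe(); e=R.from_quat(s["ee_rot"]).as_matrix(); print(s["ee_pos"],"tool y az",np.degrees(np.arctan2(e[1,1],e[0,1])),s["joint_positions"].round(2))
a=read_camera("top")["img"][60:280,150:390];b=read_camera("side")["img"][40:260,200:440]
cv2.imwrite("pics/c4.png",cv2.resize(np.hstack([a,b]),None,fx=1.66,fy=1.66,interpolation=cv2.INTER_CUBIC))
E
```

```text
clock: 5.12
ee_pos: [0.4422, -0.3579, 0.1395]
ee_rot: [0.957, 0.291, 0.001, 0.001]
contact_force: [-0.6, -0.8, -2.0]
gripper_width: 0.0549
grip_force: 43.5
clock: 5.95
ee_pos: [0.4967, -0.0643, 0.1364]
ee_rot: [1.0, 0.032, -0.001, 0.0]
contact_force: [1.2, -0.2, -1.2]
gripper_width: 0.0541
grip_force: 43.5
clock: 6.53
ee_pos: [0.5196, 0.0793, 0.136]
ee_rot: [0.995, -0.1, -0.001, 0.001]
contact_force: [0.1, -0.6, -2.5]
gripper_width: 0.0545
grip_force: 43.5
[0.51957518 0.07926175 0.13600804] tool y az -101.5002902955133 [-1.    0.53  1.03  1.98 -0.56  0.95 -1.45]
```

View pics/c4.png

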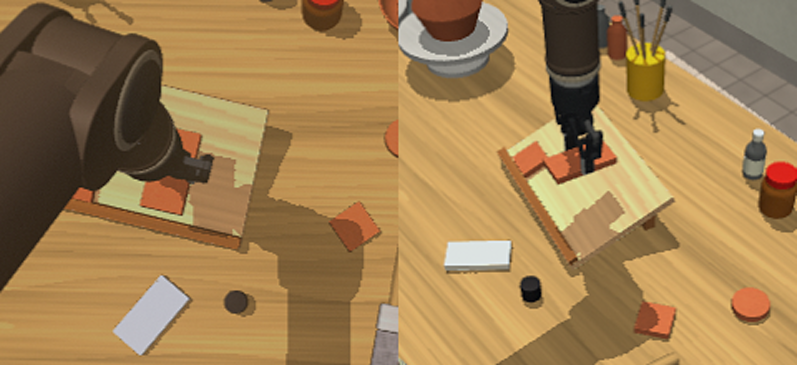

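The tile is held level, length along the slope. In the top crop its lower edge runs (142,203)–(182,214), clear of set_tile at (85,195). Now measuring where the tile sits in the hand.

```bash
python3 - <<'E'
from h import *
c=read_camera("top"); hsv=cv2.cvtColor(c["img"],cv2.COLOR_BGR2HSV)
m=cv2.inRange(hsv,(4,130,60),(13,255,255)); m[:,:228]=0; m[:,275:]=0; m[:120]=0; m[192:]=0
v,u=np.nonzero(m); print(len(u),u.min(),u.max(),v.min(),v.max())
P=plane(c,np.c_[u,v],.1484)[:,:2]; s=observe(); t=s["ee_pos"][:2]
a=np.radians(-11.5); X=(P-t)@[np.cos(a),np.sin(a)]; Y=(P-t)@[-np.sin(a),np.cos(a)]
for lo,hi in((-.02,-.01),(-.01,0),(0,.01),(.01,.02),(-.03,-.02)):
    k=(Y>lo)&(Y<hi); print(lo,X[k].min().round(4),X[k].max().round(4),k.sum())
print(Y.min(),Y.max())
E
```

```text
702 228 271 137 191
-0.02 -0.0546 0.0549 152
-0.01 -0.0544 0.0547 130
0 -0.0675 0.0549 103
0.01 -0.0694 -0.0167 86
-0.03 -0.0543 0.0547 156
-0.030550941818040276 0.03782560034619541
```

The tile is centred on the TCP within 1 mm, so no sideways shift is needed. I'll ease the grip to 20 N and descend: first contact expected at TCP z ≈ 0.064, flat at ≈ 0.043.

```bash
python3 -m crank '[{"linear":[0,0,-0.01],"turn":0,"gripper":-1},{"linear":[0,0,-0.015],"turn":0,"gripper":-1},{"linear":[0,0,-0.015],"turn":0,"gripper":-1},{"linear":[0,0,-0.012],"turn":0,"gripper":-1},{"linear":[0,0,-0.01],"turn":0,"gripper":-1},{"linear":[0,0,-0.005],"turn":0,"gripper":-1},{"linear":[0,0,0],"turn":0,"gripper":-1}]' 25
python3 -m crank '[{"linear":[0,0,-0.002],"turn":0,"gripper":-1},{"linear":[0,0,-0.002],"turn":0,"gripper":-1},{"linear":[0,0,-0.002],"turn":0,"gripper":-1},{"linear":[0,0,-0.002],"turn":0,"gripper":-1},{"linear":[0,0,-0.002],"turn":0,"gripper":-1},{"linear":[0,0,0],"turn":0,"gripper":-1}]' 20
```

```text
clock: 7.27
ee_pos: [0.5197, 0.0774, 0.0692]
ee_rot: [0.995, -0.102, -0.001, 0.0]
contact_force: [-0.5, 0.2, -2.2]
gripper_width: 0.0547
grip_force: 43.4
clock: 7.77
ee_pos: [0.5202, 0.0783, 0.0604]
ee_rot: [0.995, -0.102, -0.0, -0.0]
contact_force: [-2.7, 1.6, 3.5]
gripper_width: 0.0549
grip_force: 44.3
```

```bash
python3 -m crank '[{"linear":[0,0,-0.002],"turn":0,"gripper":-1},{"linear":[0,0,-0.002],"turn":0,"gripper":-1},{"linear":[0,0,-0.002],"turn":0,"gripper":-1},{"linear":[0,0,-0.002],"turn":0,"gripper":-1},{"linear":[0,0,0],"turn":0,"gripper":-1}]' 20
python3 - <<'E'
from h import *
b=read_camera("side")["img"][90:200,240:380]
cv2.imwrite("pics/c5.png",cv2.resize(b,None,fx=5,fy=5,interpolation=cv2.INTER_CUBIC))
E
```

```text
clock: 8.18
ee_pos: [0.5191, 0.0784, 0.052]
ee_rot: [0.995, -0.102, -0.001, -0.0]
contact_force: [-5.9, 1.6, 4.1]
gripper_width: 0.055
grip_force: 44.9
```

View pics/c5.png

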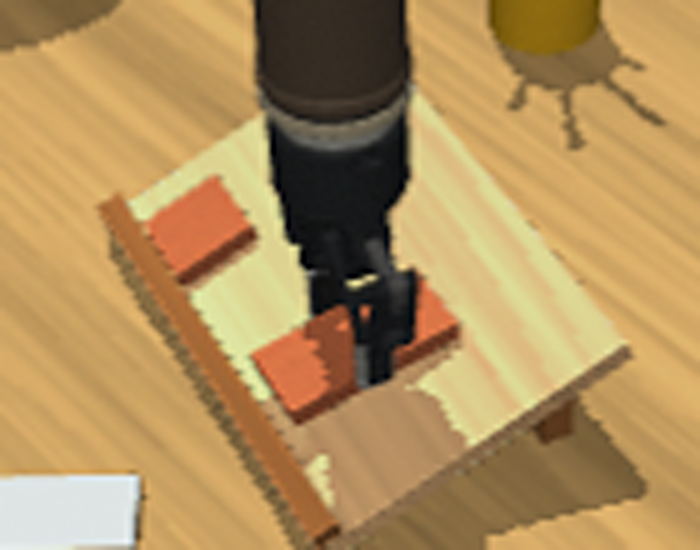

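The tile is pivoting towards the slope: lower end at (275,390), just upslope of the cleat, and set_tile (200,230) clear. Pressing on.

```bash
python3 -m crank '[{"linear":[0,0,-0.002],"turn":0,"gripper":-1},{"linear":[0,0,-0.002],"turn":0,"gripper":-1},{"linear":[0,0,-0.001],"turn":0,"gripper":-1},{"linear":[0,0,-0.001],"turn":0,"gripper":-1},{"linear":[0,0,0],"turn":0,"gripper":-1}]'
python3 -m crank '[{"linear":[0,0,-0.001],"turn":0,"gripper":-1},{"linear":[0,0,-0.001],"turn":0,"gripper":-1},{"linear":[0,0,0],"turn":0,"gripper":-1}]'
```

```text
clock: 8.65
ee_pos: [0.5191, 0.0784, 0.0461]
ee_rot: [0.995, -0.102, -0.001, -0.0]
contact_force: [-5.8, 0.9, 3.6]
gripper_width: 0.0548
grip_force: 45.3
clock: 8.9
ee_pos: [0.5193, 0.0783, 0.0441]
ee_rot: [0.995, -0.102, -0.001, -0.0]
contact_force: [-5.2, 1.2, 3.9]
gripper_width: 0.0545
grip_force: 45.4
```

```bash
python3 -m crank '[{"linear":[0,0,-0.001],"turn":0,"gripper":-1},{"linear":[0,0,0],"turn":0,"gripper":-1}]'|sed -n '2p;4p'
python3 -m crank '[{"linear":[0,0,-0.001],"turn":0,"gripper":-1},{"linear":[0,0,0],"turn":0,"gripper":-1}]'|sed -n '2p;4p'
python3 - <<'E'
from h import *
c=read_camera("side"); b=c["img"][120:190,270:350]
cv2.imwrite("pics/c6.png",cv2.resize(b,None,fx=8,fy=8,interpolation=cv2.INTER_CUBIC))
c=read_camera("top")
y=np.array([.2045,.9789,0]);x=np.array([.9198,-.1922,.342]);n=np.cross(x,y);o=np.array([.4808,.1477,.022])
hsv=cv2.cvtColor(c["img"],cv2.COLOR_BGR2HSV)
m=cv2.inRange(hsv,(4,130,60),(13,255,255)); m[:,:225]=0; m[:,280:]=0; m[:110]=0; m[210:]=0
v,u=np.nonzero(m); P=depth(c,np.c_[u,v])-o; B=P@np.c_[x,y,n]
for a in np.arange(-.005,.125,.01):
    k=(B[:,0]>a)&(B[:,0]<a+.01)&(B[:,1]<-.035)&(B[:,1]>-.085); 
    if k.sum()>5: print(round(a+.005,3),k.sum(),np.median(B[k,2]).round(4))
E
```

```text
ee_pos: [0.5194, 0.0783, 0.0432]
contact_force: [-5.6, 2.0, 4.4]
ee_pos: [0.5194, 0.0784, 0.0431]
contact_force: [-9.0, 2.2, 16.6]
0.0 22 0.0103
0.01 66 0.0134
0.02 83 0.0134
0.03 81 0.0137
0.04 63 0.0135
0.05 23 0.0137
0.09 15 0.0142
0.1 25 0.0135
0.11 36 0.0135
0.12 14 0.0122
```

View pics/c6.png

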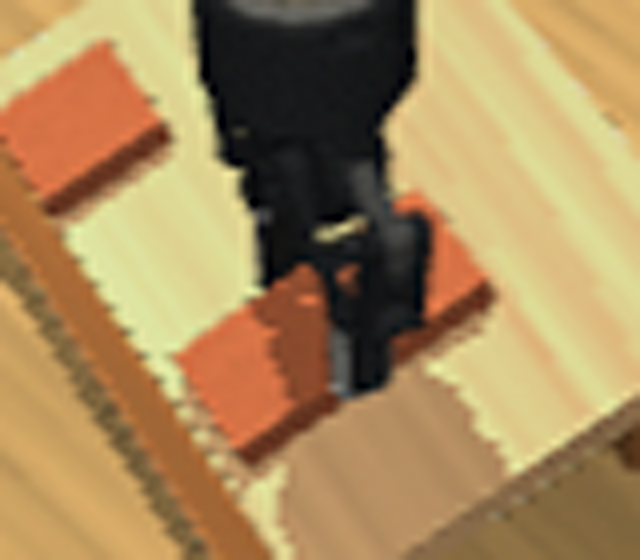

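The tile lies flat: face heights are a uniform 13.5 mm and the force has jumped. A gap to the cleat is visible at (190,420). I'll slide the tile down the slope while still gripping it until it meets the cleat.

```bash
python3 -m crank '[{"linear":[-0.0018,0.0004,-0.0007],"turn":0,"gripper":-1},{"linear":[-0.0018,0.0004,-0.0007],"turn":0,"gripper":-1},{"linear":[0,0,0],"turn":0,"gripper":-1}]'|sed -n '2p;4p'
cat > m.py <<'E'
from h import *
c=read_camera("top")
y=np.array([.2045,.9789,0]);x=np.array([.9198,-.1922,.342]);n=np.cross(x,y);o=np.array([.4808,.1477,.022])
hsv=cv2.cvtColor(c["img"],cv2.COLOR_BGR2HSV)
m=cv2.inRange(hsv,(4,130,60),(13,255,255)); v,u=np.nonzero(m)
d=ray(c,np.c_[u,v])@rot(c).T; e=np.array(c["xyz"])-o
t=(.014-e@n)/(d@n); B=(e+d*t[:,None])@np.c_[x,y,n]
for l,h in((-.09,-.08),(-.08,-.07),(-.07,-.06),(-.06,-.05),(-.05,-.04)):
    k=(B[:,1]>l)&(B[:,1]<h)&(B[:,0]>-.03)&(B[:,0]<.15); print(l,np.sort(B[k,0])[[0,1,-2,-1]].round(4),k.sum())
E
python3 m.py
```

```text
ee_pos: [0.5194, 0.0784, 0.0431]
contact_force: [-0.9, -1.2, 19.3]
-0.09 [-0.0166 -0.016   0.1167  0.1172] 147
-0.08 [-0.0164 -0.0158  0.1174  0.1179] 137
-0.07 [-0.017  -0.0163  0.1176  0.1181] 111
-0.06 [-0.0174 -0.0168  0.0436  0.0441] 79
-0.05 [-0.0178 -0.0172  0.0371  0.0395] 70
```

```bash
python3 -m crank '[{"linear":[-0.001,0.0002,0.001],"turn":0,"gripper":-1},{"linear":[-0.001,0.0002,0],"turn":0,"gripper":-1},{"linear":[0,0,0],"turn":0,"gripper":-1}]'|sed -n '2p;4p'
python3 -m crank '[{"linear":[-0.002,0.0004,-0.0007],"turn":0,"gripper":-1},{"linear":[-0.001,0.0002,-0.0003],"turn":0,"gripper":-1},{"linear":[0,0,0],"turn":0,"gripper":-1}]'|sed -n '2p;4p'
python3 m.py
```

```text
ee_pos: [0.5152, 0.0792, 0.0422]
contact_force: [0.6, 0.3, 2.5]
ee_pos: [0.5116, 0.0798, 0.0408]
contact_force: [0.4, -0.0, 1.2]
-0.09 [-0.0173 -0.0166  0.1092  0.1097] 150
-0.08 [-0.0164 -0.0158  0.1081  0.1088] 129
-0.07 [-0.0163 -0.0157  0.109   0.1095] 110
-0.06 [-0.018  -0.0174  0.1061  0.1085] 84
-0.05 [-0.0172 -0.0167  0.0287  0.0293] 69
```

The upper end is now at x ≈ 0.109, so the tile is against the cleat. Releasing.

```bash
python3 -m crank '[{"linear":[0,0,-0.001],"turn":0,"gripper":-1},{"linear":[0,0,0],"turn":0,"gripper":-1},{"linear":[0,0,0],"turn":0,"gripper":0.5},{"linear":[0,0,0],"turn":0,"gripper":0.7},{"linear":[0,0,0],"turn":0,"gripper":0.8},{"linear":[0,0,0],"turn":0,"gripper":0.9},{"linear":[0,0,0],"turn":0,"gripper":0.9},{"linear":[0,0,0],"turn":0,"gripper":0.9},{"linear":[0,0,0],"turn":0,"gripper":0.9}]'
python3 -m crank '[{"linear":[0,0,0.005],"turn":0,"gripper":0.9},{"linear":[0,0,0.01],"turn":0,"gripper":0.9},{"linear":[0,0,0.02],"turn":0,"gripper":0.9},{"linear":[0,0,0.03],"turn":0,"gripper":0.9},{"linear":[0,0,0.03],"turn":0,"gripper":0.9},{"linear":[0,0,0.03],"turn":0,"gripper":0.9},{"linear":[0,0,0.02],"turn":0,"gripper":0.9},{"linear":[0,0,0.01],"turn":0,"gripper":0.9},{"linear":[0,0,0],"turn":0,"gripper":0.9}]'
python3 m.py; python3 - <<'E'
from h import *
b=read_camera("side")["img"][80:210,230:390]
cv2.imwrite("pics/c7.png",cv2.resize(b,None,fx=4.5,fy=4.5,interpolation=cv2.INTER_CUBIC))
E
```

```text
clock: 10.93
ee_pos: [0.5117, 0.0798, 0.0398]
ee_rot: [0.995, -0.102, -0.0, 0.0]
contact_force: [-0.0, 1.3, 1.1]
gripper_width: 0.0808
grip_force: 0.0
clock: 11.68
ee_pos: [0.5128, 0.0799, 0.1971]
ee_rot: [0.995, -0.102, 0.002, -0.001]
contact_force: [0.6, -0.1, -0.3]
gripper_width: 0.0813
grip_force: 0.0
-0.09 [-0.0173 -0.0166  0.0699  0.0705] 133
-0.08 [-0.0164 -0.0158  0.0664  0.0688] 122
-0.07 [-0.0163 -0.0145  0.1072  0.109 ] 134
-0.06 [-0.018  -0.0174  0.1061  0.1085] 141
-0.05 [-0.0172 -0.0159  0.067   0.0796] 128
```

View pics/c7.png

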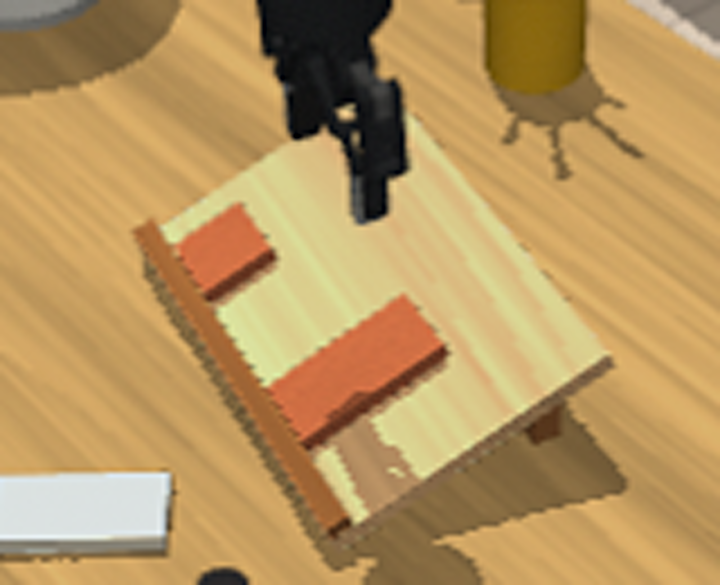

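The tile lies flat with its short edge against the cleat, (270,390)–(308,445). set_tile at (225,250) has not moved and the gripper is clear.

```bash
python3 -c "from cell import finish_job; print(finish_job())"
```

```text
the job is handed in; nothing more can be done
None
```

The long tile lies flat on the sloped board with a short edge against the cleat, the square tile on the board did not visibly move, and the job was handed in at about 12 s; no verdict came back.

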